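# Plug the test gauge into the air coupler

### The job

Get the bench air outlet ready for a pressure check: draw the brass sleeve of its quick coupler back until it stays back by itself, then take the round black test gauge out of the wooden block and push its plug straight down into the coupler, steadily and without ramming it, until it is fully home and the sleeve springs forward and locks it. Let go and leave the gauge standing upright in the coupler; leave the other fittings and tools where they are.

Things in the scene. Friction and masses are not known exactly. Their poses are not given: they have to be found in the camera images.
- outlet: Bench air outlet, fixed, random place and yaw: dark steel foot plate 170 x 130 mm, blue block 100 x 80 mm, top 45 mm above the bench, small red shut-off lever low on one side (not used). On the block stands a steel quick coupler with a brass sleeve, vertical, mouth up. Origin on the bench below the coupler's axis; z up. The coupler never moves on the block.
- port (a point): On the coupler's axis at the block's top, z up. The coupler's taper thread is screwed in more or less deep, so its heights above this point may ALL be up to 3 mm higher or lower (the same error for each; feel or see it): sleeve, when forward, 46 to 78 mm, 44 mm across, clear all round; mouth rim 80 mm: funnel 28 mm wide, 4.5 mm deep, into a 22 mm bore.
- sleeve (a joint): Sleeve drawn back (straight down), m: 0 forward, 0.0115 stop. Spring 6 to 9 N upward. Drawn past 0.0085 it catches; let go, it stays at 0.008, an orange band bare above it, and a plug can enter. A plug's tip meets a valve spring 66 mm above the port, 5 N rising to 11 N; when its shoulder is on the rim (within 1 mm) the sleeve snaps to 0 and locks it. If forward, jaws stop a plug at 64 mm.
- gauge: Loose test gauge, 0.3 to 0.5 kg. Origin: centre of the plug's lower tip; z up its axis. Steel plug 20 mm across, 30 mm long with a locking groove; brass hex 33 mm across above it, its underside the shoulder; neck; round black case on top, white dial up. Stands in a hole of the wooden block, tip 30 mm above the bench. Locked in the coupler its tip is 51 mm above the port (3 mm either way).
- gauge_case (a point): Centre of the gauge's black rubber-clad case, on its axis, 74 mm above the plug's tip: where to grip it. Case 54 mm across, 30 mm high, its top 88.5 mm above the tip; z up.
- rack: Wooden block fixed to the bench, random place and yaw, 85 x 250 x 60 mm high, three 23 mm holes in a row along its y axis at -80, 0 and +80 mm. Origin on the bench under its middle; z up. The gauge, the silencer and the stop plug stand in the holes in any order.
- silencer: Loose bronze-coloured exhaust silencer, 25 mm across, 86 mm long with a plug like the gauge's, standing in another hole of the block. Origin at its plug's tip. Leave it alone.
- stop_plug: Loose red stop plug, 22 mm across, 76 mm long with a plug like the gauge's, standing in another hole of the block. Origin at its plug's tip. Leave it alone.
- chisel: Loose steel stone chisel, about 205 x 18 x 14 mm, lying on the bench beyond the work. Origin below it, near its middle. Leave it alone.
- mallet: Loose mason's mallet, iron head 55 x 85 x 55 mm, wooden handle, 260 mm long, lying on the bench beyond the work. Origin below it, near its middle. Leave it alone.
Mind the look-alikes: they are no part of the job. Of the things that look like the gauge, the larger one is meant.

How it is judged:
By the outcome, as a careful person would: the job done as asked, in the order asked, and still so for the second after the job is handed in, with the robot touching nothing.
It also fails if it takes over 54 s, if anything falls off the work surface, if the arm or the gripper's body presses on something with over 40 N, if the wrist force passes 120 N, or if a joint passes its speed limit or range.

### The arm

A 7-joint arm with a two-finger parallel gripper is mounted at the origin on the work surface. World frame = base frame: x ahead of the robot, y to its left, z up, the work surface at z = 0. Lengths are in mm, angles in rad, forces in N, time in s.
With the tool pointing down it reaches from about 425 to 1025 mm from the base axis. Payload 9.4 kg.
Tool frame: the origin (TCP) lies midway between the tips of the shut fingers; the grasp point (between the pads) lies 19 mm behind it; z points along the fingers, y is the line along which they close (so a half turn about z gives the same grasp; the last joint's range is limited). The gripper opens to 85 mm and grips with 20 to 120 N. Pads are 22 mm wide; open, the fingers measure 114 mm over their backs; the gripper's body (76 mm by 85 mm) begins 54 mm behind the grasp point. The pads swing forward as they close: fully open they stand 13 mm farther back than shut.
Start: joints at [-1.345, 0.599, -0.003, 1.599, 0.002, 0.943, -0.08], TCP at [216.195, 692.014, 231.275] pointing down, gripper open.
Joint ranges: [-2.57, 2.57], [-0.35, 1.97], [-1.29, 1.29], [0.11, 2.56], [-1.05, 4.19], [0.11, 1.86], [-2.63, 2.63]. Speed limits (rad/s): [2.22, 2.22, 3.01, 3.01, 3.14, 3.14, 3.14].

### API

Orientations are given as a unit quaternion [w, x, y, z].
In Python, from station import r gives the robot as it stands. Calls block until the motion is done:
- r.move_pose(position, orientation): joint-space move of the TCP to a pose.
- r.move_linear(position, frame=None, rate=150, f_stop=None): straight line of the TCP; frame=None keeps the orientation; rate is the mean speed in mm/s. With f_stop (N) it stops when the force on the tool has changed by that much, and returns True; else False.
- r.set_joints(angles): joint-space move.
- r.gripper_to(opening): finger opening in mm; the grip force is fixed at half the most; returns when the fingers have stopped.
- r.hold(seconds).
- r.ik(position, orientation): joint angles nearest the present ones, or None.
- r.snapshot(name): name is "scene" or "top" or "wrist"; returns the picture (400x640x3 uint8, blue, green, red); there is no depth.
- r.camera_model(name): a dict with "fx", "fy", "cx", "cy" (pixels), "xyz" and "attitude" of the camera in the world; the wrist camera has in their place "hand_eye" (4x4, takes a point from camera to tool coordinates, whose origin is the TCP and whose axes are the flange's). Camera axes: x right, y down, z forward; pixel columns grow to the right and rows downward; lengths in mm; the calibration is good to about 2 mm. A picture is of the moment at which its call begins: read the wrist's pose just before it. camera_model takes no time and is no camera call.
A pose or a line that the arm cannot do raises r.MotionError and nothing moves.
- r.finish_job(): hands the job in; it is judged then, once.
Trained networks look in the newest picture that a camera, given by its name, has taken for a name from the list of things; names that differ only in an ending like _2 or _b are one class to them, and where a whole thing is asked for, a point or a joint stands for the part that bears it (a point fixed in the world has none). Each returns a list of dicts, best first, with "score" (0 to 1); they miss things now and then, are a little off and sometimes report something else, mostly with a low value. They report only what shows in the picture. A call takes as long as a camera call. They do not tell look-alikes from the thing itself.
- r.spot_in(name, camera): "box" ([centre column, centre row, width, height] in pixels, round what is visible of it).
- r.place_of(name, camera): "point" ([column, row] in pixels: a listed point, or the origin of a listed thing).
Readings, each from a call of its own:
- r.read_time(): time.
- r.read_joints(): joint angles.
- r.read_joint_vel(): joint speeds.
- r.read_tau(): joint torques, N m.
- r.read_tcp_pos(): TCP position.
- r.read_tcp_rot(): TCP orientation.
- r.read_ft_force(): force on the tool from outside, world axes, zero at the start.
- r.read_ft_torque(): the same for the moment, N m.
- r.read_width(): finger opening in mm.
- r.read_grip_force(): force on a finger pad.
Only numpy, scipy, OpenCV 4.12 (cv2) and the standard library are available. Lean on these libraries where they do the work, as an engineer would, in place of code of your own. Each camera call takes 0.05 s, during which the arm holds its last target. There are 200 camera calls.

## Working session

There is one attempt and no reset: what is moved stays moved. The work goes in short steps, each a Python script; the robot and the scene stay as the last script left them, time stands still between calls to the robot, and variables do not carry over. Pictures are saved under pics/ and viewed, at most 10 in all, crops included, and the job is handed in when it is done.

```bash
mkdir -p pics; ls
python3 - <<'E'
from station import r
import cv2,numpy as np
for c in ("scene","top"):
    im=r.snapshot(c); cv2.imwrite(f"pics/{c}0.png",im)
    print(c,r.camera_model(c))
    for n in ("port","gauge_case","gauge","rack","outlet","silencer","stop_plug"):
        print(n,[(np.round(d["point"]),round(d["score"],2)) for d in r.place_of(n,c)][:3])
print(r.camera_model("wrist"),r.read_tcp_rot(),r.read_time(),r.read_ft_force())
a=cv2.imread("pics/scene0.png");b=cv2.imread("pics/top0.png")
E
```

```text
pics
scene {'fx': 379.7347363818537, 'fy': 379.7347363818537, 'cx': 320.81595569246343, 'cy': 192.29109467089194, 'xyz': array([938.02602694, 536.30599947, 659.32769161]), 'attitude': array([-0.11938327,  0.27408872,  0.87164964, -0.38839402])}
port [(array([290., 153.]), 0.76), (array([357., 236.]), 0.64)]
gauge_case [(array([437., 223.]), 0.77), (array([393., 230.]), 0.66)]
gauge [(array([390., 255.]), 0.93), (array([431., 238.]), 0.57)]
rack [(array([385., 262.]), 0.75)]
outlet [(array([292., 165.]), 0.72)]
silencer [(array([422., 274.]), 0.8)]
stop_plug [(array([354., 240.]), 0.81)]
top {'fx': 422.0740981874295, 'fy': 422.0740981874295, 'cx': 321.6426956581453, 'cy': 201.64136747712325, 'xyz': array([503.98457626,   5.2452771 , 937.48111951]), 'attitude': array([ 0.02872044, -0.70362718,  0.70935904, -0.0298946 ])}
port [(array([425., 224.]), 0.79), (array([265., 207.]), 0.64), (array([221., 218.]), 0.21)]
gauge_case [(array([225., 280.]), 0.65), (array([223., 222.]), 0.59), (array([255., 128.]), 0.26)]
gauge [(array([233., 216.]), 0.68), (array([231., 280.]), 0.58)]
rack [(array([234., 220.]), 0.68)]
outlet [(array([418., 220.]), 0.67)]
silencer [(array([199., 232.]), 0.79)]
stop_plug [(array([197., 233.]), 0.67), (array([265., 207.]), 0.58)]
{'fx': 349.35747167444157, 'fy': 349.35747167444157, 'cx': 318.105832253667, 'cy': 202.3892573524663, 'hand_eye': array([[-8.43760152e-04, -9.58849273e-01, -2.83914352e-01,
         7.15986593e+01],
       [ 9.99999480e-01, -9.71622842e-04,  3.09530470e-04,
        -1.08375901e+00],
       [-5.72650736e-04, -2.83913944e-01,  9.58849594e-01,
        -1.42793823e+02],
       [ 0.00000000e+00,  0.00000000e+00,  0.00000000e+00,
         1.00000000e+00]])} [2.66791677e-05 1.50829684e-01 9.88559763e-01 2.72775684e-06] 0.8 [-0.28780975  0.78179351  0.0549778 ]
```

View pics/scene0.png

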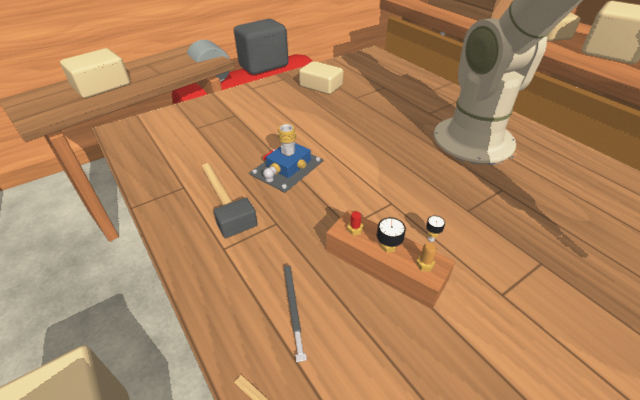

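View pics/top0.png

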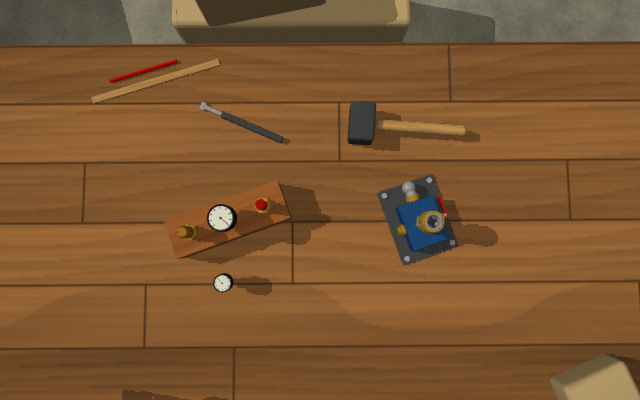

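```bash
cat > h.py <<'E'
from station import r
import numpy as np, cv2
from scipy.spatial.transform import Rotation as Ro
def cam(name):
    m=r.camera_model(name)
    if name=="wrist":
        H=m["hand_eye"]; R=rot(r.read_tcp_rot()); return m,R@H[:3,:3],R@H[:3,3]+r.read_tcp_pos()
    return m,rot(m["attitude"]),np.array(m["xyz"])
def rot(q): return Ro.from_quat(np.roll(q,-1)).as_matrix()
def ray(c,uv):
    m,R,t=c; return t,R@np.array([(uv[0]-m["cx"])/m["fx"],(uv[1]-m["cy"])/m["fy"],1])
def atz(c,uv,z):
    t,d=ray(c,uv); return t+d*(z-t[2])/d[2]
def proj(c,p):
    m,R,t=c; q=R.T@(np.asarray(p,float)-t); return np.array([m["fx"]*q[0]/q[2]+m["cx"],m["fy"]*q[1]/q[2]+m["cy"]])
def down(yaw):  # tool y axis along world angle yaw, tool z down
    a=(yaw+np.pi/2)/2; return [0,np.cos(a),np.sin(a),0]
E
python3 - <<'E'
from h import *
S,T=cam("scene"),cam("top")
for n,s,t,z in (("rim",(287,127),(432,222),125),("gauge",(392,229),(222,218),118.5),("sil",(428,247),(184,232),116),("stop",(356,215),(262,205),106),("small",(436,221),(223,283),70)):
    print(n,atz(S,s,z).round(),atz(T,t,z).round())
q=down(0.3);print(r.read_joints())
for p in ((480,-230,300),(480,220,300)):
    for y in np.arange(-3,3.2,.5):
        j=r.ik(p,down(y)); print(p,round(y,1),None if j is None else np.round(j,2))
E
```

```text
rim [ 530. -210.  125.] [ 530. -208.  125.]
gauge [546. 207. 118.] [542. 197. 118.]
sil [521. 277. 116.] [515. 271. 116.]
stop [571. 129. 106.] [567. 121. 106.]
small [419. 215.  70.] [412. 205.  70.]
[-1.34468236  0.59927639 -0.00251092  1.59938995  0.00181532  0.94291926
 -0.07984078]
(480, -230, 300) -3.0 [-0.42  0.48  1.13  2.   -0.52  0.99 -2.03]
(480, -230, 300) -2.5 [-0.42  0.48  1.13  2.   -0.52  0.99 -1.53]
(480, -230, 300) -2.0 [-0.32  0.4   0.94  1.99 -0.4   0.94 -1.18]
(480, -230, 300) -1.5 [-0.35  0.42  0.99  2.   -0.43  0.95 -0.64]
(480, -230, 300) -1.0 [-0.33  0.4   0.94  1.99 -0.4   0.94 -0.18]
(480, -230, 300) -0.5 [-0.37  0.43  1.03  2.   -0.46  0.96  0.39]
(480, -230, 300) 0.0 [-0.37  0.44  1.03  2.   -0.46  0.96  0.89]
(480, -230, 300) 0.5 [-0.34  0.41  0.96  1.99 -0.41  0.95  1.33]
(480, -230, 300) 1.0 [-0.19  0.35  0.73  1.99 -0.29  0.91  1.68]
(480, -230, 300) 1.5 [-0.15  0.33  0.66  1.99 -0.26  0.9   2.15]
(480, -230, 300) 2.0 [-0.1   0.32  0.59  1.98 -0.23  0.9   2.61]
(480, -230, 300) 2.5 [ 1.11  0.48 -1.09  1.92  0.49  1.05  2.31]
(480, -230, 300) 3.0 [-0.4
[... 176 characters left out ...]
20, 300) -2.0 [-1.3   0.47  1.13  2.01 -0.51  0.99 -1.92]
(480, 220, 300) -1.5 [-1.14  0.36  0.82  2.   -0.33  0.92 -1.64]
(480, 220, 300) -1.0 [-1.04  0.33  0.68  1.99 -0.26  0.9  -1.23]
(480, 220, 300) -0.5 [-0.94  0.31  0.54  1.99 -0.2   0.89 -0.8 ]
(480, 220, 300) 0.0 [-0.86  0.3   0.42  1.99 -0.16  0.89 -0.35]
(480, 220, 300) 0.5 [-0.77  0.29  0.31  1.98 -0.11  0.89  0.09]
(480, 220, 300) 1.0 [-0.68  0.28  0.19  1.98 -0.07  0.89  0.54]
(480, 220, 300) 1.5 [-0.59  0.28  0.07  1.97 -0.02  0.89  0.99]
(480, 220, 300) 2.0 [-0.45  0.29 -0.11  1.96  0.04  0.89  1.42]
(480, 220, 300) 2.5 [-0.34  0.29 -0.25  1.96  0.09  0.9   1.86]
(480, 220, 300) 3.0 [-0.24  0.31 -0.39  1.95  0.15  0.91  2.3 ]
```

Run:
```python
from h import *
r.set_joints([0.376,0.42,0,1.85,0,0.89,0.02])
print(r.read_tcp_pos())
r.move_pose([530,-209,290],down(-0.35)); print(r.read_joints().round(2),r.read_time())
C=cam("wrist"); im=r.snapshot("wrist"); cv2.imwrite("pics/w1.png",im)
print(proj(C,[530,-209,125]))
for d in r.place_of("port","wrist"): print(d, atz(C,d["point"],45))
c=proj(C,[530,-209,125]).astype(int)
cr=im[max(0,c[1]-100):c[1]+100,c[0]-130:c[0]+130]; cv2.imwrite("pics/w1c.png",cv2.resize(cr,None,fx=3,fy=3)); print(c)
```

```text
[ 534.23439298 -270.89342495  262.97174422]
[ 0.28  0.35 -0.01  1.89  0.    0.9  -0.08] 4.7083
[317.31435738 183.13148311]
{'point': [317.8, 170.1], 'score': 0.58} [ 529.1489208  -212.73722882   45.        ]
[317 183]
```

View pics/w1c.png

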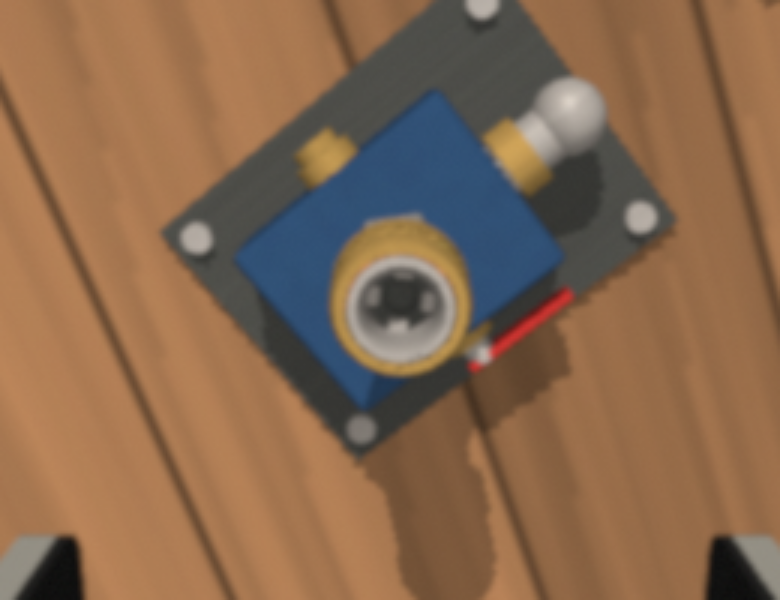

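Run:
```python
from h import *
C=cam("wrist"); p=atz(C,(321,186),125); print(p)
x,y=p[:2]
r.move_linear([x,y,150],rate=150)
C=cam("wrist"); im=r.snapshot("wrist"); cv2.imwrite("pics/w2.png",im)
print(proj(C,[x,y,125]))
print(r.read_ft_force(),r.read_time())
```

```text
[ 531.53828722 -214.53743653  125.        ]
[316.00651699 241.64583376]
[-0.29812414 -0.20279327  0.36892698] 5.9417
```

View pics/w2.png

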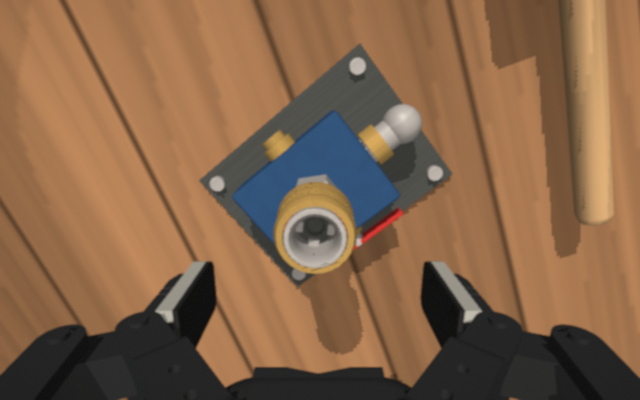

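Run:
```python
from h import *
print(r.read_tcp_pos(),r.read_tcp_rot(),down(-.35))
C=cam("wrist"); print(proj(C,[531.54,-214.54,125]))
im=r.snapshot("wrist")
g=cv2.cvtColor(im,cv2.COLOR_BGR2HSV)
m=((g[...,1]<50)&(g[...,2]>95)).astype(np.uint8); m[:195]=0;m[285:]=0;m[:,:270]=0;m[:,365:]=0
cs,_=cv2.findContours(m,cv2.RETR_EXTERNAL,cv2.CHAIN_APPROX_NONE)
c=max(cs,key=cv2.contourArea); e=cv2.fitEllipse(cv2.convexHull(c)); print(e)
for z in (122,125,128): print(atz(C,e[0],z))
```

```text
[ 532.02116957 -214.77203019  150.83945105] [5.79977820e-04 8.19466367e-01 5.73126808e-01 4.46184427e-04] [0, np.float64(0.8194198580262293), np.float64(0.5731937685218449), 0]
[315.83452769 241.61687287]
((314.43023681640625, 237.1708984375), (60.02211380004883, 62.693336486816406), 91.61800384521484)
[ 531.26775839 -213.09204907  122.        ]
[ 531.71564104 -211.95569492  125.        ]
[ 532.1635237  -210.81934077  128.        ]
```

Run:
```python
from h import *
np.set_printoptions(suppress=True,precision=4)
for i in range(4): print(r.read_tcp_pos(),r.read_time())
m,R,t=cam("wrist"); print(R,t,R.T@(np.array([531.54,-214.54,125])-t)); print(rot(r.read_tcp_rot()))
```

```text
[ 532.0503 -214.7708  150.9265] 5.9917
[ 532.0503 -214.7708  150.9265] 5.9917
[ 532.0503 -214.7708  150.9265] 5.9917
[ 532.0503 -214.7708  150.9265] 5.9917
[[ 0.939  -0.3302 -0.096 ]
 [-0.3439 -0.9004 -0.2666]
 [ 0.0016  0.2834 -0.959 ]] [ 556.8928 -148.0672  293.7255] [ -1.2154  20.4086 181.9663]
[[ 0.3431  0.9393  0.0016]
 [ 0.9393 -0.3431 -0.0005]
 [ 0.0001  0.0017 -1.    ]]
```

Run:
```python
from h import *
np.set_printoptions(suppress=True,precision=4)
for i in range(2): print(r.camera_model("wrist")["hand_eye"])
print(r.camera_model("top")["xyz"])
```

```text
[[  -0.0008   -0.959    -0.2834   71.1882]
 [   1.       -0.0008   -0.0003    0.6912]
 [   0.0001   -0.2834    0.959  -142.793 ]
 [   0.        0.        0.        1.    ]]
[[  -0.0008   -0.959    -0.2834   71.1882]
 [   1.       -0.0008   -0.0003    0.6912]
 [   0.0001   -0.2834    0.959  -142.793 ]
 [   0.        0.        0.        1.    ]]
[503.9846   5.2453 937.4811]
```

Run:
```python
from h import *
np.set_printoptions(suppress=True,precision=2)
print(r.move_linear([531.2,-212.3,84],frame=down(-.35),rate=60,f_stop=15),r.read_tcp_pos(),r.read_ft_force())
r.gripper_to(60); print(r.read_width(),r.read_ft_force())
r.gripper_to(38); print(r.read_width(),r.read_grip_force(),r.read_ft_force(),r.read_ft_torque(),r.read_tcp_pos(),r.read_time())
```

```text
False [ 531.44 -212.38   84.36] [0.08 0.84 0.28]
60.26139222594213 [ 0.3  0.1 -0.4]
43.7701877374407 60.2611125446856 [-1.96  0.36  4.24] [0.16 0.34 0.08] [ 531.09 -212.27   84.2 ] 7.9
```

Run:
```python
from h import *
np.set_printoptions(suppress=True,precision=2)
p0=r.read_tcp_pos()
for d in (4,8,10.3,11.3):
    s=r.move_linear([p0[0],p0[1],84.2-d],frame=down(-.35),rate=12,f_stop=25)
    print(d,s,r.read_tcp_pos(),r.read_ft_force(),r.read_time())
    if s: break
```

```text
4 False [ 531.05 -212.24   80.39] [-1.39  1.53  5.88] 8.3667
8 False [ 531.06 -212.25   76.44] [-1.98  0.48  5.43] 8.85
10.3 False [ 531.07 -212.26   74.2 ] [-2.66  0.04  6.61] 9.1917
11.3 False [ 531.06 -212.25   73.23] [-1.77  0.98  7.41] 9.4417
```

Run:
```python
from h import *
np.set_printoptions(suppress=True,precision=2)
r.gripper_to(85); print(r.read_ft_force())
r.move_linear([531.07,-212.26,170],rate=120)
r.move_pose([531.07,-212.26,170],down(1.22)); r.hold(0.2)
print(r.read_tcp_pos(),rot(r.read_tcp_rot()),r.read_joints(),r.read_time())
im=r.snapshot("wrist"); cv2.imwrite("pics/w3.png",im)
cv2.imwrite("pics/w3c.png",cv2.resize(im[140:290,220:420],None,fx=4,fy=4))
```

```text
[ 0.34 -0.35  0.49]
[ 531.09 -212.08  169.92] [[-0.94  0.34 -0.  ]
 [ 0.34  0.94 -0.  ]
 [ 0.   -0.   -1.  ]] [ 0.61  0.53 -0.47  1.99  0.37  0.7   1.13] 12.2083
```

View pics/w3c.png

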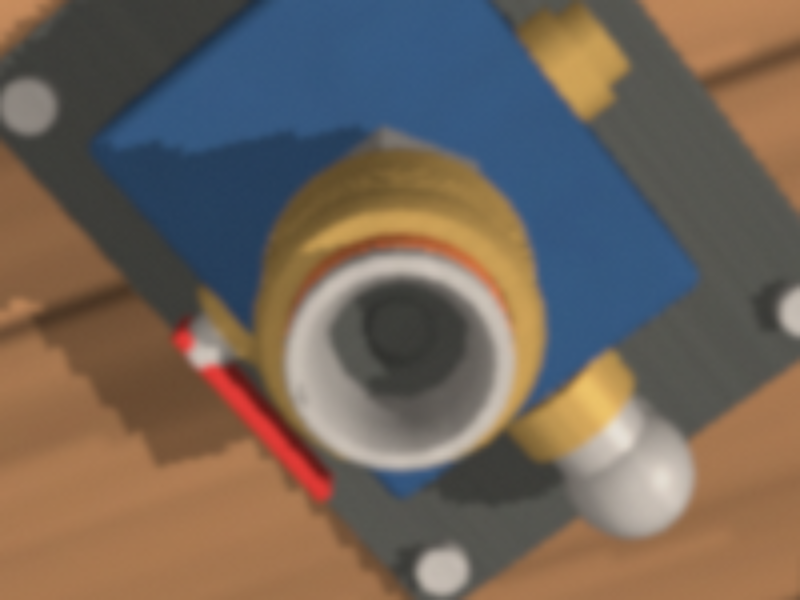

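Run:
```python
from h import *
np.set_printoptions(suppress=True,precision=2)
r.move_linear([531,-205,215],rate=150)
r.set_joints([-0.355,0.42,0,1.90,0,0.82,-0.02])
print(r.read_tcp_pos())
r.move_pose([544,202,200],down(.33)); r.hold(0.2)
print(r.read_tcp_pos(),rot(r.read_tcp_rot()),r.read_time())
C=cam("wrist");im=r.snapshot("wrist"); cv2.imwrite("pics/w4.png",im)
print(proj(C,[544,202,118.5]))
```

```text
[571.19 149.91 245.87]
[545.07 200.54 200.59] [[-0.32  0.95  0.  ]
 [ 0.95  0.32 -0.  ]
 [-0.    0.   -1.  ]] 14.6583
[317.33 206.29]
```

View pics/w4.png

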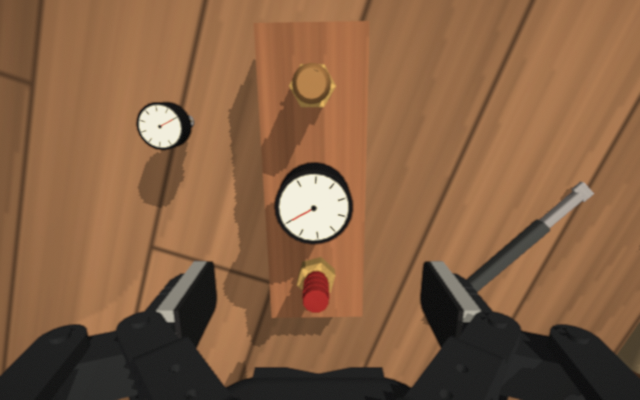

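```bash
cat >> h.py <<'E'
def dial(im):
    g=cv2.cvtColor(im,cv2.COLOR_BGR2HSV); m=((g[...,1]<60)&(g[...,2]>170)).astype(np.uint8)
    cs,_=cv2.findContours(m,cv2.RETR_EXTERNAL,cv2.CHAIN_APPROX_NONE)
    return cv2.fitEllipse(cv2.convexHull(max(cs,key=cv2.contourArea)))
E
python3 - <<'E'
from h import *
np.set_printoptions(suppress=True,precision=2)
print(dial(cv2.imread("pics/w4.png")))
r.move_pose([542.4,200.4,200],down(.33-np.pi/2)); r.hold(0.2)
print(r.read_tcp_pos(),rot(r.read_tcp_rot()),r.read_joints(),r.read_time())
im=r.snapshot("wrist"); cv2.imwrite("pics/w5.png",im); print(dial(im)); print(r.camera_model("wrist")["hand_eye"])
E
```

```text
((313.25372314453125, 206.79244995117188), (65.10636901855469, 68.3733901977539), 90.41621398925781)
[542.48 200.19 200.04] [[ 0.95  0.32 -0.  ]
 [ 0.32 -0.95  0.  ]
 [ 0.   -0.   -1.  ]] [-0.76  0.49  0.44  1.99 -0.31  0.72 -1.36] 16.0417
((316.4071350097656, 210.23548889160156), (65.15386199951172, 68.37097930908203), 91.55513000488281)
[[  -0.     -0.96   -0.28   72.12]
 [   1.     -0.     -0.      1.25]
 [   0.     -0.28    0.96 -142.79]
 [   0.      0.      0.      1.  ]]
```

Run:
```python
from h import *
np.set_printoptions(suppress=True,precision=2)
g=[541.7,200.95]
r.move_pose([*g,170],down(.33))
print(r.move_linear([*g,80],frame=down(.33),rate=80,f_stop=15),r.read_tcp_pos(),r.read_ft_force())
r.gripper_to(62); r.gripper_to(48)
print(r.read_width(),r.read_grip_force(),r.read_ft_force(),r.read_ft_torque(),r.read_tcp_pos(),r.read_time())
```

```text
False [542.   201.05  80.48] [-0.67  0.65 -0.23]
52.69069495165821 62.08746671676636 [-0.86 -0.22  5.8 ] [-0.12  0.2   0.  ] [541.75 200.95  80.45] 19.075
```

Run:
```python
from h import *
np.set_printoptions(suppress=True,precision=2)
p=r.read_tcp_pos()
print(r.move_linear([p[0],p[1],215],rate=100,f_stop=20),r.read_ft_force(),r.read_ft_torque())
r.move_pose([531.45,-211,215],down(-.35)); r.hold(.3)
print(r.read_tcp_pos(),rot(r.read_tcp_rot()),r.read_joints(),r.read_width(),r.read_time(),r.read_ft_force(),r.read_ft_torque())
im=r.snapshot("wrist"); cv2.imwrite("pics/w6.png",im)
for c in("scene",): cv2.imwrite("pics/s6.png",cv2.resize(r.snapshot(c)[30:190,190:390],None,fx=4,fy=3.75))
```

```text
False [-0.44 -0.28 -3.42] [ 0.03 -0.05 -0.05]
[ 531.73 -210.31  214.96] [[ 0.34  0.94  0.  ]
 [ 0.94 -0.34  0.  ]
 [ 0.   -0.   -1.  ]] [ 0.15  0.44  0.18  1.98 -0.11  0.73  0.05] 53.024647519137396 22.4 [-0.39 -0.01 -2.17] [ 0.04 -0.03 -0.03]
```

View pics/w6.png

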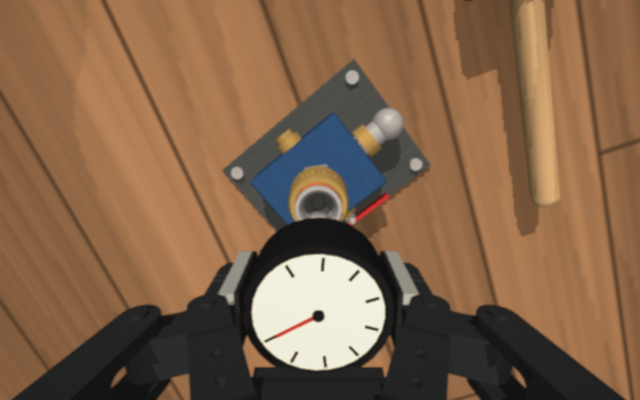

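View pics/s6.png

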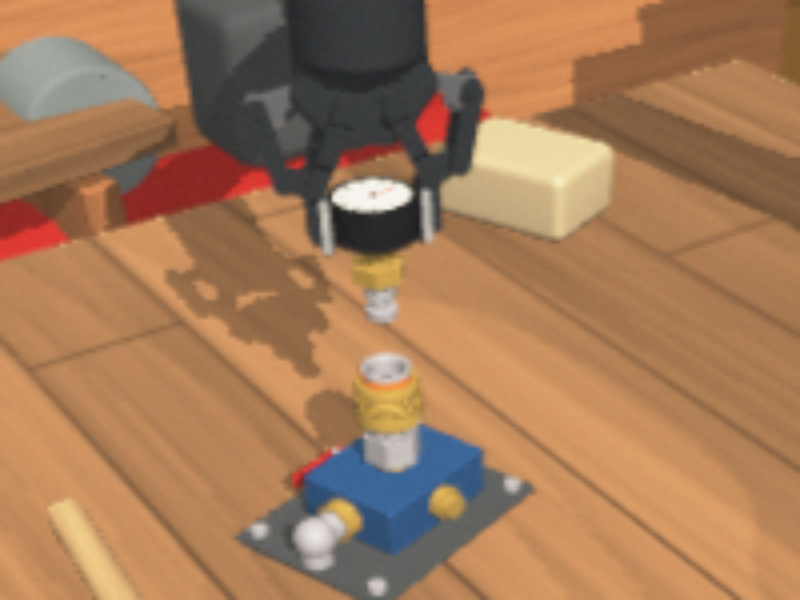

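Run:
```python
from h import *
np.set_printoptions(suppress=True,precision=2)
q=down(-.35); c=[531.3,-211.2]
r.move_linear([*c,185],frame=q,rate=80); r.hold(.2); print(r.read_tcp_pos(),r.read_ft_force())
for z,f in ((165,10),(157,16),(152,20),(149,24),(147,24),(145,24),(143,24),(141.5,24)):
    s=r.move_linear([*c,z],frame=q,rate=20 if z>160 else 10,f_stop=f)
    print(z,s,r.read_tcp_pos(),r.read_ft_force(),r.read_ft_torque(),r.read_time())
    if s: break
```

```text
[ 531.58 -211.31  185.47] [-0.41 -0.04 -2.78]
165 False [ 531.38 -211.25  165.12] [-0.18 -0.59 -2.12] [ 0.04  0.04 -0.02] 24.375
157 False [ 531.34 -211.39  156.77] [-0.01 -0.52 -1.11] [-0.2  -0.02  0.02] 25.325
152 False [ 531.38 -211.39  152.35] [-1.77 -2.13  5.49] [-0.13  0.36  0.02] 25.975
149 False [ 531.36 -211.39  149.29] [-0.7  -0.64  5.7 ] [-0.19  0.4  -0.01] 26.425
147 False [ 531.38 -211.32  147.33] [-1.58 -0.83  6.79] [-0.13  0.38  0.02] 26.775
145 True [ 531.29 -211.51  146.56] [-0.88  0.52  7.06] [0.05 0.29 0.01] 27.025
```

Run:
```python
from h import *
np.set_printoptions(suppress=True,precision=2)
r.hold(.2); print(r.read_tcp_pos(),r.read_ft_force(),r.read_ft_torque(),r.read_width())
im=r.snapshot("scene"); cv2.imwrite("pics/s7.png",cv2.resize(im[90:170,240:340],None,fx=7,fy=7,interpolation=cv2.INTER_CUBIC))
```

```text
[ 531.31 -211.54  146.55] [-1.04  0.14  7.25] [0.04 0.31 0.02] 52.63078677592228
```

View pics/s7.png

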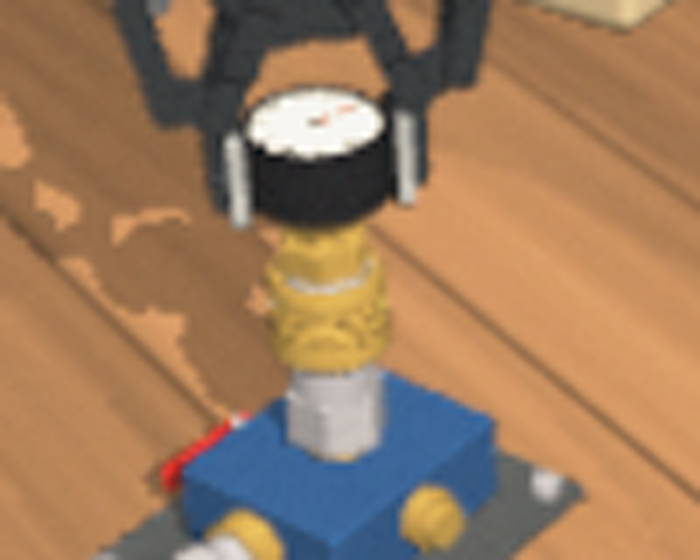

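Run:
```python
from h import *
np.set_printoptions(suppress=True,precision=2)
q=down(-.35)
s=r.move_linear([531.3,-211.5,149],frame=q,rate=10,f_stop=18)
print(s,r.read_tcp_pos(),r.read_ft_force())
```

```text
True [ 531.25 -211.47  147.67] [ 1.58 -0.74  0.85]
```

Run:
```python
from h import *
np.set_printoptions(suppress=True,precision=2)
r.gripper_to(85); print(r.read_ft_force(),r.read_tcp_pos())
r.move_linear([531.3,-211.5,290],rate=120); r.hold(.3)
print(r.read_ft_force(),r.read_time())
a=cv2.resize(r.snapshot("scene")[80:180,230:350],None,fx=3.3,fy=3.3,interpolation=cv2.INTER_CUBIC)
b=cv2.resize(r.snapshot("top")[150:280,150:470],(396,161))
cv2.imwrite("pics/f8.png",np.vstack([a,b]))
```

```text
[-0.43 -0.78  0.38] [ 530.67 -211.49  147.57]
[0.48 0.64 0.11] 29.6167
```

View pics/f8.png

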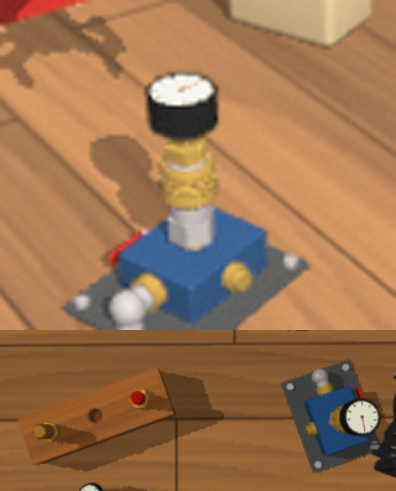

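The gauge stands upright in the coupler with the sleeve forward and no orange band showing. The other fittings are still in place.

```bash
python3 -c "
from station import r
print(r.finish_job())"
```

```text
the job is handed in; nothing more can be done
None
```

The job is handed in: the gauge stands upright in the coupler, and it held against a gentle upward pull before I let go, with the sleeve forward and the other fittings undisturbed, at about 30 s of the 54 s limit.

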